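# Load and close the hand press

### The arm

A 7-joint arm with a two-finger parallel gripper is mounted at the origin on the work surface. World frame = base frame: x ahead of the robot, y to its left, z up, the work surface at z = 0. Lengths are in m, angles in rad, forces in N, time in s.
With the tool pointing down it reaches from about 0.425 to 0.925 m from the base axis. Payload 6.8 kg.
Tool frame: the origin (TCP) lies midway between the tips of the shut fingers; the grasp point (between the pads) lies 19 mm behind it; y points along the fingers, z is the direction in which the jaws open and shut, and the axes are right-handed (so a half turn about y gives the same grasp; the last joint's range is limited). The gripper opens to 85 mm and grips with 20 to 120 N. Pads are 22 mm wide; open, the fingers measure 114 mm over their backs; the gripper's body (76 mm by 85 mm) begins 54 mm behind the grasp point. The pads swing forward as they close: fully open they stand 13 mm farther back than shut.
Start: joints at [-0.108, 0.477, 0.022, 1.555, -0.011, 1.109, -0.083], TCP at [0.675, 0, 0.231] pointing down, gripper open.
Joint ranges: [-2.96, 2.96], [-0.34, 2.1], [-1.41, 1.46], [0.24, 2.44], [-1.37, 4.51], [0.17, 1.92], [-2.96, 2.96]. Speed limits (rad/s): [2.39, 2.39, 3.14, 3.14, 3.14, 3.14, 3.14].

### API

Orientations are given as a unit quaternion [w, x, y, z].
In Python, from station import bot gives the robot as it stands. The module is installed in compiled form; this text tells all that it offers.
- The arm moves only by the shell command python3 -m crank 'ROWS' [FORCE]. ROWS is JSON, a list of rows, each an object with "linear": the shift along the tool's x, y, z in m, a list of three; "dr": the turn, a rotation vector about the tool's x, y, z in degrees, a list of three; "hand": the gripper command: -1 is shut, 1 is fully open, values between are in proportion. A call has 1 to 10 rows; each row is the pose to reach, as a shift and turn from the pose commanded when the call began, along the tool's axes at that moment; what a row does not reach only later rows make up. A row lasts 1/12 s, in which the tool goes at most 41.7 mm and 7.16 degrees, less where a joint would pass 70% of its speed; a pose out of reach is approached as far as the arm can. A call with a gripper value outside its range is refused whole. The fingers move at their own pace and stop on an object; FORCE is the grip in N (left out, the last holds). Time passes only in rows, so rows that repeat a pose let the fingers close. It gives the time, the measured TCP pose, the force and the opening at its end, in the units of the state.
- bot.get_obs(): the state, without advancing time (a new reading comes with each control period).
- bot.read_camera(name): name is "scene" or "side" or "wrist"; returns the picture (480x640x3 uint8, blue, green, red); there is no depth.
- bot.camera_params(name): a dict with "K" (3x3 intrinsics, pixels), "R" (3x3) and "t" (3): a world point X has camera coordinates R X + t; the wrist camera has in their place "hand_eye" (4x4, takes a point from camera to tool coordinates, whose origin is the TCP and whose axes are the tool frame's). Camera axes: x right, y down, z forward; pixel columns grow to the right and rows downward; lengths in m; the calibration is good to about 2 mm. A picture is of the moment at which its call begins: read the wrist's pose just before it. camera_params takes no time and is no camera call.
- bot.hand_in(): hands the job in, once; it reports no verdict.
Trained networks look in the newest picture that a camera, given by its name, has taken for a name from the list of things; names that differ only in an ending like _2 or _b are one class to them, and where a whole thing is asked for, a point or a joint stands for the part that bears it (a point fixed in the world has none). Each returns a list of dicts, best first, with "score" (0 to 1); they miss things now and then, are a little off and sometimes report something else, mostly with a low value. They report only what shows in the picture. A call takes as long as a camera call. They do not tell look-alikes from the thing itself.
- bot.search_frame(camera, target): "extent" ([left, top, right, bottom] in pixels, round what is visible of it).
- bot.cut_out(camera, target): "pixels" (480x640 bool, what is visible of it) and "extent" ([left, top, right, bottom] in pixels, round what is visible of it).
- bot.place_of(camera, target): "xy" ([column, row] in pixels: a listed point, or the origin of a listed thing).
The state is a dict: "t": time; "q": joint angles; "joint_vel": joint speeds; "joint_torque": joint torques, N m; "eef_pos": TCP position; "tool_rot": TCP orientation; "contact_force": force on the tool from outside, world axes, zero at the start; "torque": the same for the moment, N m; "gripper_width": opening from 0.0 (shut) to 1.0 (fully open).
Only numpy, scipy, OpenCV 4.12 (cv2) and the standard library are available. Lean on these libraries where they do the work, as an engineer would, in place of code of your own. Each camera call takes 0.05 s, during which the arm holds its last target. There are 200 camera calls.

### The job

Load and close the small hand press: lay the single loose white blank flat in the recess of the pulled-out tray, then push the tray fully home under the press. Next fit the loose crank's square hole over the square spindle end on top so that the hub sits fully down on its collar, and last push the crank round clockwise, seen from above, until it stops. Leave the mug, the plastic tub and the roll of tape where they are.

Things in the scene. Friction and masses are not known exactly. Their poses are not given: they have to be found in the camera images.
- press_top (a point): Top of the press's crosshead on the spindle axis, 105 mm above the table. Fixed cream frame: base 180 (x) x 200 (y) x 15 mm high, centred under this point; two columns at y = +-82 mm; over them a crosshead 56 (x) x 186 (y) mm, from 75 to 105 mm high. Axes are the press's: x points to its back, -x is the front, from which the tray comes out; z up.
- tray (a joint): How far the sliding tray is pulled out to the press's front (m): 0 fully home under the crosshead, at most 0.11. It starts pulled out. About 2 N of friction; it stays where left.
- recess (a point): Centre of the floor of the tray's shallow rectangular recess; axes as the press. Moves with the tray; its height is 29 mm; with the tray home it lies under the spindle axis. The recess is 90 mm long (x) x 50 mm wide (y), 5 mm deep, its rims cut away over the middle 54 mm of both long sides for fingers. Tray: 110 x 100 mm.
- tray_front (a point): Centre of the outer face of the tray's upright aluminium front plate, 63 mm in front of the recess centre, to be pushed along the press's +x. The plate is 76 mm wide (y), 8 mm thick, from 17 to 57 mm above the table.
- spindle (a joint): Angle of the spindle (rad), growing clockwise seen from above; starts between 0 and 0.6, end stop at 1.9 (the platen, whose pad hangs 46 mm above the table at 0, is then closed on the blank). Needs about 0.15 N m; stays where left.
- shaft (a point): Centre of the foot of the spindle's square end, on its collar, 115 mm above the table; turns with the spindle. x and y are square to the flats of the 16 x 16 mm shaft, which stands up 28 mm (22 mm straight, then 6 mm tapering to 10 mm square). A seated crank's origin lies here; any of the four quarter turns fits.
- crank: Loose dark steel crank, 0.3 kg, pin up. Origin: centre of the underside of its square hub, 40 x 40 mm and 22 mm high, with a 17.6 mm square through bore, sides along x and y; behind it a 30 mm wide counterweight to x = +46 mm. An arm 18 mm wide and 8 mm high runs to x = -84 mm; on it, at x = -72 mm, stands the round black hand pin, 18 mm across, from 8 to 58 mm above the underside. z up.
- blank: Loose white flat blank 78 (x) x 40 (y) x 8 (z) mm, lying flat, 30 g; origin at the centre of its underside. Either way round will do. (The stack of blanks at the table's side is only stock.)
- mug: White mug, 80 mm wide, 92 mm high, handle to its +y; origin centre of the underside. Bystander.
- tub: Clear plastic tub 130 x 110 x 55 mm with coasters in it; origin centre of the underside. Bystander.
- tape: Roll of tape lying flat, 72 mm wide, 25 mm high; origin centre of the underside. Bystander.
Mind the look-alikes: they are no part of the job. Of the things that look like the crank, the smaller one is meant. There is more than one size of the blank; the one meant has the size given above.

How it is judged:
By the outcome, as a careful person would: the job done as asked, in the order asked, and still so for the second after the job is handed in, with the robot touching nothing.
It also fails if it takes over 72 s, if anything falls off the work surface, if the arm or the gripper's body presses on something with over 40 N, if the wrist force passes 120 N, or if a joint passes its speed limit or range.

## Working session

There is one attempt and no reset: what is moved stays moved. The work goes in short steps, Python scripts to look and compute and a shell command to move; the robot and the scene stay as the last step left them, time stands still between calls to the robot, and variables do not carry over. Pictures are saved under pics/ and viewed, about 8 in all and at most 12, crops included, and the job is handed in when it is done.

```bash
mkdir -p pics; python3 - <<'E'
from station import bot
import cv2
o=bot.get_obs(); print(o)
for c in ("scene","side"):
    im=bot.read_camera(c); cv2.imwrite(f"pics/{c}0.png",im)
    p=bot.camera_params(c); print(c,p)
    for n in ["press_top","recess","tray_front","shaft","crank","blank","mug","tub","tape"]:
        print(n,[(round(d["score"],2),[round(float(v)) for v in d["xy"]]) for d in bot.place_of(c,n)])
print(bot.camera_params("wrist"))
E
```

```text
{'t': 0.0, 'q': array([-0.10812122,  0.47780843,  0.02235   ,  1.55645064, -0.01148578,
        1.10929337, -0.08311674]), 'joint_vel': array([-2.29737747e-04, -3.84323594e-04,  8.21909950e-05, -6.98397878e-04,
       -7.52282918e-04, -1.27429551e-04,  3.73709757e-04]), 'joint_torque': array([-5.45967814e-04, -5.96443820e+01,  1.60769675e+00, -2.81194621e+01,
        1.24063640e-02,  9.39900521e-03,  2.20753498e-05]), 'eef_pos': array([ 6.74409835e-01, -1.10701939e-05,  2.30320676e-01]), 'tool_rot': array([-0.4995109 ,  0.50050033, -0.50041172,  0.49957621]), 'contact_force': array([ 0.06623186,  0.28915456, -0.19579332]), 'torque': array([-0.03386905,  0.03124765,  0.00020054]), 'gripper_width': 1.003719705240583}
scene {'K': array([[445.98088173,   0.        , 320.52404201],
       [  0.        , 445.98088173, 236.31628963],
       [  0.        ,   0.        ,   1.        ]]), 'R': array([[-0.81222301,  0.58331206, -0.00638921],
       [ 0.40391589,  0.55445599, -0.72761975],
       [-0.42088684, -0.59357021, -0.68595093]]), 't': array([ 0.38474223, -0.08012121,  1.13658996])}
pres
[... 811 characters left out ...]
), (0.59, [398, 194]), (0.33, [266, 367])]
blank [(0.96, [267, 369]), (0.68, [306, 338])]
mug [(0.87, [146, 336]), (0.63, [246, 214])]
tub [(0.74, [316, 164])]
tape [(0.64, [217, 323])]
{'K': array([[366.86057897,   0.        , 322.81074107],
       [  0.        , 366.86057897, 241.77237203],
       [  0.        ,   0.        ,   1.        ]]), 'hand_eye': array([[-1.30913166e-04,  9.65519434e-01,  2.60330955e-01,
        -6.53912727e-02],
       [-5.28379566e-04, -2.60330988e-01,  9.65519289e-01,
        -1.42951782e-01],
       [ 9.99999852e-01, -1.11543703e-05,  5.44241494e-04,
         7.12828986e-04],
       [ 0.00000000e+00,  0.00000000e+00,  0.00000000e+00,
         1.00000000e+00]])}
```

View pics/scene0.png

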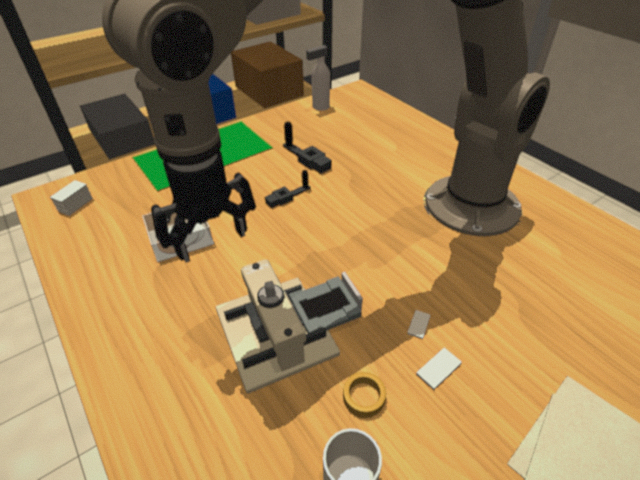

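View pics/side0.png

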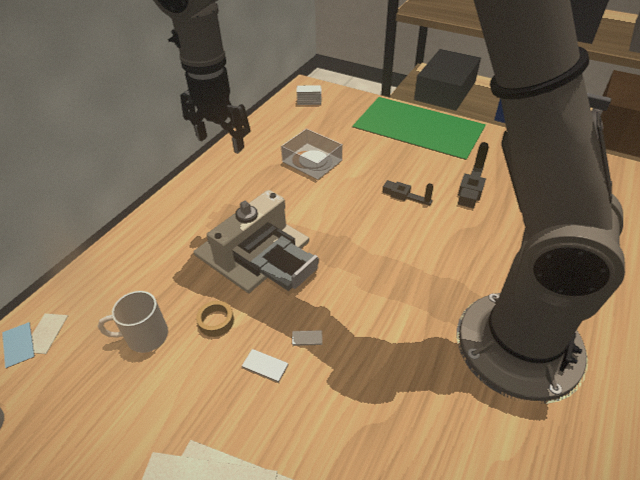

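```bash
cat > h.py <<'E'
from station import bot
import numpy as np, cv2
from scipy.spatial.transform import Rotation as Ro
def quat(q): return Ro.from_quat([q[1],q[2],q[3],q[0]])
def cam(c,o=None):
    p=bot.camera_params(c)
    if c!="wrist": return p["K"],p["R"],p["t"]
    o=o or bot.get_obs(); T=np.eye(4); T[:3,:3]=quat(o["tool_rot"]).as_matrix(); T[:3,3]=o["eef_pos"]
    M=np.linalg.inv(T@p["hand_eye"]); return p["K"],M[:3,:3],M[:3,3]
def back(C,uv,z):
    K,R,t=C; d=R.T@np.linalg.inv(K)@np.array([uv[0],uv[1],1.]); c=-R.T@t
    return c+d*(z-c[2])/d[2]
def proj(C,X):
    K,R,t=C; p=K@(R@np.asarray(X,float)+t); return p[:2]/p[2]
E
python3 - <<'E'
from h import *
S=cam("scene");D=cam("side")
for n,z,a,b in [("top",.105,(272,296),(245,219)),("recess",.029,(326,303),(284,263)),("front",.037,(349,288),(306,273)),("shaft",.115,(269,293),(246,211)),
 ("crank1",0,(280,198),(472,192)),("crank2",0,(312,162),(398,194)),("crank1b",0,(280,198),(398,194)),("blank1",0,(440,370),(267,369)),("blank2",0,(416,328),(306,338)),("mug",0,(367,399),(146,336)),("tape",0,(365,397),(217,323)),("tub",0,(180,236),(316,164))]:
    print(n,back(S,a,z)[:2].round(3),back(D,b,z)[:2].round(3))
E
```

```text
top [0.603 0.034] [0.603 0.045]
recess [0.499 0.054] [0.502 0.059]
front [0.444 0.056] [0.442 0.066]
shaft [0.607 0.032] [0.609 0.031]
crank1 [ 0.38  -0.312] [ 0.215 -0.402]
crank2 [ 0.217 -0.399] [ 0.382 -0.304]
crank1b [ 0.38  -0.312] [ 0.382 -0.304]
blank1 [0.41  0.278] [0.405 0.277]
blank2 [0.381 0.188] [0.374 0.184]
mug [0.551 0.243] [0.657 0.33 ]
tape [0.551 0.239] [0.552 0.239]
tub [ 0.648 -0.329] [ 0.635 -0.317]
```

The scene view shows the press with its tray pulled toward the robot. The smaller crank is near (280,198), a big look-alike near (312,160). A larger white blank is at (440,368) and a smaller greyish one at (418,325). In the side view they are at (400,190), (473,185), (265,365) and (307,338). The mug is at (352,460), the tape at (365,395) and the tub at (180,237). I'll measure the blank sizes and the crank and press directions.

```bash
python3 - <<'E'
from h import *
o=bot.get_obs(); print(quat(o["tool_rot"]).as_matrix().round(2))
for c in ("scene","side"):
    C=cam(c); im=bot.read_camera(c)
    for n,z in (("blank",.008),("crank",.0)):
        for d in bot.cut_out(c,n):
            m=d["pixels"].astype(np.uint8); ys,xs=np.nonzero(m)
            P=np.array([back(C,(x,y),z)[:2] for x,y in zip(xs,ys)],np.float32)
            (cx,cy),(w,h),a=cv2.minAreaRect(P*1000); print(c,n,round(d["score"],2),[round(v) for v in d["extent"]],"ctr",round(cx),round(cy),"size",round(w),round(h),"ang",round(a,1),"col",im[ys,xs].mean(0).round())
S,D=cam("scene"),cam("side")
print("pin top",back(S,(304,173),.058),back(D,(430,186),.058))
E
```

```text
[[-0.  0.  1.]
 [-1.  0. -0.]
 [-0. -1.  0.]]
scene blank 0.82 [406, 311, 430, 340] ctr 375 188 size 62 30 ang 30.1 col [122. 142. 154.]
scene blank 0.76 [418, 350, 461, 386] ctr 413 276 size 84 43 ang 5.4 col [192. 211. 212.]
scene blank 0.21 [291, 270, 363, 334] ctr 484 42 size 121 139 ang 80.2 col [83. 92. 93.]
scene crank 0.93 [263, 171, 311, 207] ctr 333 -325 size 182 72 ang 16.2 col [46. 59. 68.]
scene crank 0.8 [285, 121, 332, 173] ctr 199 -488 size 303 82 ang 85.4 col [41. 48. 54.]
side blank 0.94 [241, 350, 288, 381] ctr 411 276 size 78 42 ang 4.7 col [190. 204. 205.]
side blank 0.93 [294, 329, 321, 348] ctr 371 188 size 57 35 ang 31.0 col [121. 137. 148.]
side blank 0.63 [378, 179, 431, 208] ctr 363 -312 size 127 84 ang 19.1 col [55. 69. 81.]
side blank 0.16 [193, 194, 317, 292] ctr 586 4 size 272 291 ang 78.9 col [ 87. 102. 112.]
side crank 0.93 [382, 181, 434, 205] ctr 362 -323 size 135 86 ang 23.5 col [58. 75. 89.]
side crank 0.58 [283, 132, 343, 180] ctr 677 -359 size 171 184 ang 80.6 col [115. 132. 145.]
pin top [ 0.31093116 -0.29860913  0.058     ] [ 0.30301076 -0.30359781  0.058     ]
```

Only the white plate at about (0.411, 0.276) has the right size, 78 x 40 mm, with its long side at about +5°. I'll go above it with the jaws turned +95° and the camera facing the robot.

```bash
R='{"linear":[-0.276,0.03,-0.245],"dr":[0,-70,0],"hand":1}'; python3 -m crank '[{"linear":[-0.276,0.03,-0.245],"dr":[0,-70,0],"hand":1},{"linear":[-0.276,0.03,-0.245],"dr":[0,-70,0],"hand":1},{"linear":[-0.276,0.03,-0.245],"dr":[0,-70,0],"hand":1},{"linear":[-0.276,0.03,-0.245],"dr":[0,-70,0],"hand":1},{"linear":[-0.276,0.03,-0.245],"dr":[0,-70,0],"hand":1},{"linear":[-0.276,0.03,-0.245],"dr":[0,-70,0],"hand":1},{"linear":[-0.276,0.03,-0.245],"dr":[0,-70,0],"hand":1},{"linear":[-0.276,0.03,-0.245],"dr":[0,-70,0],"hand":1},{"linear":[-0.276,0.03,-0.245],"dr":[0,-70,0],"hand":1},{"linear":[-0.276,0.03,-0.245],"dr":[0,-70,0],"hand":1}]' 40
python3 -m crank '[{"linear":[0,0,0],"dr":[0,-7,0],"hand":1},{"linear":[0,0,0],"dr":[0,-14,0],"hand":1},{"linear":[0,0,0],"dr":[0,-21,0],"hand":1},{"linear":[0,0,0],"dr":[0,-25,0],"hand":1},{"linear":[0,0,0],"dr":[0,-25,0],"hand":1},{"linear":[0,0,0],"dr":[0,-25,0],"hand":1}]'
cat >> h.py <<'E'
def jaw(o):
    z=quat(o["tool_rot"]).as_matrix()[:,2]; return np.degrees(np.arctan2(z[1],z[0]))
def go(o,xyz,ang):
    "rows for a tool-down pose at xyz with jaw angle ang (deg)"
    R=quat(o["tool_rot"]); a=np.radians(ang); y=np.array([0,0,-1.]); z=np.array([np.cos(a),np.sin(a),0])
    Rt=Ro.from_matrix(np.c_[np.cross(y,z),y,z])
    print("GO linear",R.inv().apply(np.array(xyz)-o["eef_pos"]).round(4),"dr",(R.inv()*Rt).as_rotvec(degrees=True).round(1))
def rect(c,o,n,z,show=True):
    C=cam(c,o); out=[]
    for d in bot.cut_out(c,n):
        ys,xs=np.nonzero(d["pixels"]); P=np.array([back(C,(x,y),z)[:2] for x,y in zip(xs,ys)],np.float32)
        (cx,cy),(w,h),a=cv2.minAreaRect(P*1000); print(c,n,round(d["score"],2),[round(v) for v in d["extent"]],"ctr",round(cx,1),round(cy,1),"size",round(w,1),round(h,1),"ang",round(a,1))
E
python3 - <<'E'
from h import *
o=bot.get_obs(); print(o["eef_pos"],jaw(o),o["q"].round(2))
im=bot.read_camera("wrist"); cv2.imwrite("pics/w1.png",im)
rect("wrist",o,"blank",.008)
print(bot.place_of("wrist","blank"), [back(cam("wrist",o),d["xy"],0) for d in bot.place_of("wrist","blank")])
go(o,(.411,.276,.1),95)
E
```

```text
t: 2.13
eef_pos: [0.424, 0.2826, 0.2014]
tool_rot: [0.698, -0.697, 0.118, -0.116]
contact_force: [0.5, -0.6, 0.5]
gripper_width: 0.994
t: 2.63
eef_pos: [0.4301, 0.2759, 0.2014]
tool_rot: [0.707, -0.706, -0.03, 0.03]
contact_force: [0.2, 0.2, -0.4]
gripper_width: 1.0
[0.4301432  0.27592988 0.20139138] 94.84880497766859 [-0.32  0.27 -0.43  1.95  0.14  0.95  0.83]
wrist blank 0.77 [300, 153, 341, 236] ctr 411.8 274.3 size 77.2 40.0 ang 5.0
wrist blank 0.66 [199, 105, 258, 177] ctr 372.7 186.1 size 57.8 30.2 ang 30.7
[{'xy': [325.2, 193.5], 'score': 0.92}, {'xy': [227.6, 143.4], 'score': 0.76}] [array([0.4111128, 0.2761658, 0.       ]), array([0.37333741, 0.18408489, 0.        ])]
GO linear [-0.0191  0.1014  0.0017] dr [-0.  -0.2  0. ]
```

View pics/w1.png

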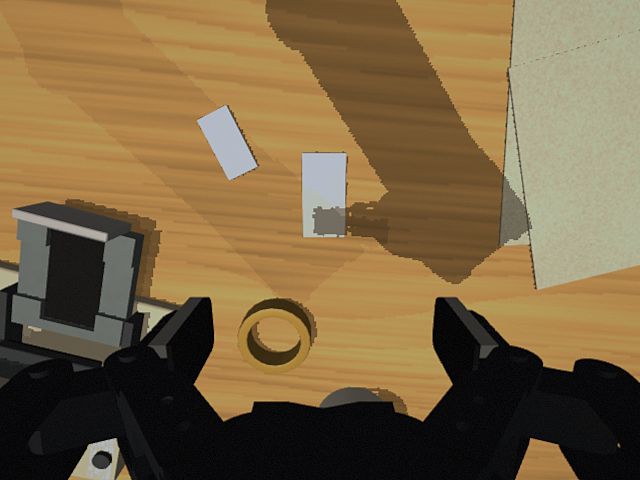

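The wrist view shows the right blank at (324,195), measured 77x40 mm at 5.0°. The small one is at (228,143), the tray recess at (75,275) and the tape at (275,335). Next I grasp the blank.

```bash
python3 -m crank '[{"linear":[-0.019,0.04,0],"dr":[0,0,0],"hand":1},{"linear":[-0.019,0.08,0],"dr":[0,0,0],"hand":1},{"linear":[-0.019,0.12,0],"dr":[0,0,0],"hand":1},{"linear":[-0.019,0.16,0],"dr":[0,0,0],"hand":0.6},{"linear":[-0.019,0.185,0],"dr":[0,0,0],"hand":0.4},{"linear":[-0.019,0.195,0],"dr":[0,0,0],"hand":0.4},{"linear":[-0.019,0.203,0],"dr":[0,0,0],"hand":0.4},{"linear":[-0.019,0.203,0],"dr":[0,0,0],"hand":0.4}]' 40
python3 -m crank '[{"linear":[0,0,0],"dr":[0,0,0],"hand":-1},{"linear":[0,0,0],"dr":[0,0,0],"hand":-1},{"linear":[0,0,0],"dr":[0,0,0],"hand":-1},{"linear":[0,0,0],"dr":[0,0,0],"hand":-1},{"linear":[0,0,0],"dr":[0,0,0],"hand":-1},{"linear":[0,0,0],"dr":[0,0,0],"hand":-1}]' 40
```

```text
t: 3.5
eef_pos: [0.411, 0.2745, -0.0022]
tool_rot: [-0.706, 0.707, 0.031, -0.031]
contact_force: [0.0, 0.4, 0.8]
gripper_width: 0.698
t: 4.0
eef_pos: [0.4123, 0.2753, 0.0]
tool_rot: [0.707, -0.706, -0.032, 0.03]
contact_force: [-0.2, -1.1, 8.6]
gripper_width: 0.453
```

```bash
python3 -m crank '[{"linear":[0,-0.02,0],"dr":[0,0,0],"hand":-1},{"linear":[0,-0.06,0],"dr":[0,0,0],"hand":-1},{"linear":[0,-0.1,0],"dr":[0,0,0],"hand":-1},{"linear":[0,-0.14,0],"dr":[0,0,0],"hand":-1},{"linear":[0.03,-0.17,-0.03],"dr":[0,7,0],"hand":-1},{"linear":[0.08,-0.2,-0.07],"dr":[0,14,0],"hand":-1},{"linear":[0.08,-0.2,-0.11],"dr":[0,17,0],"hand":-1},{"linear":[0.08,-0.2,-0.15],"dr":[0,17,0],"hand":-1},{"linear":[0.08,-0.2,-0.18],"dr":[0,17,0],"hand":-1},{"linear":[0.08,-0.2,-0.18],"dr":[0,17,0],"hand":-1}]' 40
python3 - <<'E'
from h import *
import time
o=bot.get_obs(); print(o["eef_pos"],jaw(o),o["gripper_width"],o["q"].round(2))
im=bot.read_camera("wrist"); cv2.imwrite("pics/w2.png",im)
C=cam("wrist",o)
for n,z in (("press_top",.105),("recess",.029),("tray_front",.037),("shaft",.115)):
    print(n,[(round(d["score"],2),d["xy"],back(C,d["xy"],z)[:2].round(4)) for d in bot.place_of("wrist",n)])
E
```

```text
t: 4.83
eef_pos: [0.508, 0.0946, 0.1997]
tool_rot: [-0.702, 0.704, -0.076, 0.078]
contact_force: [0.4, -0.3, -0.9]
gripper_width: 0.453
[0.5079926  0.09457178 0.19970123] 77.52242935959778 0.45265411284408263 [-0.06  0.27 -0.29  1.95  0.1   0.93  0.95]
press_top [(0.85, [274.1, 386.1], array([0.6094, 0.0342]))]
recess [(0.6, [276.8, 225.4], array([0.5045, 0.0535]))]
tray_front [(0.92, [270.9, 150.3], array([0.4417, 0.0657]))]
shaft [(0.88, [270.0, 389.4], array([0.6045, 0.0338]))]
```

View pics/w2.png

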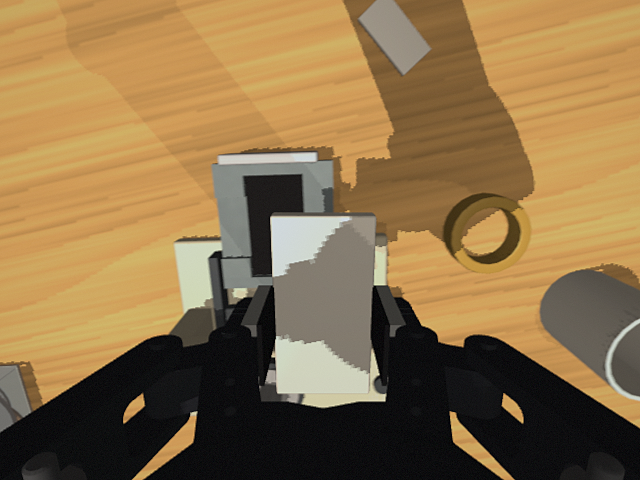

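```bash
python3 - <<'E'
from h import *
o=bot.get_obs(); C=cam("wrist",o)
im=cv2.imread("pics/w2.png")
def f(n,uv,z): p=back(C,uv,z)[:2]; print(n,p.round(4)); return p
a=f("plateL",(219,154),.057);b=f("plateR",(317,152),.057); d=a-b; print(np.degrees(np.arctan2(d[0],-d[1])), np.linalg.norm(d), (a+b)/2)
a=f("recTL",(245,177),.034);b=f("recTR",(302,174),.034); d=a-b; print(np.degrees(np.arctan2(d[0],-d[1])),np.linalg.norm(d))
c=f("recBL",(252,275),.034); d=c-a; print(np.degrees(np.arctan2(d[1],d[0])),np.linalg.norm(d))
# held blank: top face corners, z?
for z in (.215,.22,.225,.23): print(z,[back(C,p,z)[:2].round(3) for p in ((271,213),(376,213),(369,393),(278,393))])
S=bot.read_camera("side"); D=cam("side")
for n,z in (("shaft",.115),("tray_front",.037),("recess",.029)): print(n,[(round(e["score"],2),back(D,e["xy"],z)[:2].round(4)) for e in bot.place_of("side",n)])
go(o,(.5035,.0536,.1),78.9)
E
```

```text
plateL [0.4347 0.0383]
plateR [0.4485 0.111 ]
-10.781449615479337 0.07400752883358734 [0.44160572 0.07467168]
recTL [0.4564 0.0479]
recTR [0.4638 0.0947]
-8.951357810263236 0.04736457259462276
recBL [0.5411 0.0315]
-10.956002194010772 0.08633343788680317
0.215 [array([0.462, 0.094]), array([0.47, 0.13]), array([0.542, 0.115]), array([0.534, 0.079])]
0.22 [array([0.461, 0.095]), array([0.469, 0.129]), array([0.538, 0.115]), array([0.531, 0.08 ])]
0.225 [array([0.461, 0.096]), array([0.468, 0.129]), array([0.534, 0.115]), array([0.527, 0.082])]
0.23 [array([0.46 , 0.097]), array([0.467, 0.128]), array([0.53 , 0.115]), array([0.523, 0.083])]
shaft [(0.53, array([0.6095, 0.0267]))]
tray_front [(0.58, array([0.4405, 0.0612])), (0.4, array([ 0.6113, -0.0284]))]
recess [(0.63, array([0.5001, 0.0548]))]
GO linear [ 0.0075  0.0988 -0.0493] dr [-0.1 -0.8  0. ]
```

```bash
python3 - <<'E'
from h import *
o=bot.get_obs(); print(o["eef_pos"],jaw(o),abs(o["joint_vel"]).max())
C=cam("wrist",o); im=bot.read_camera("wrist"); cv2.imwrite("pics/w3.png",im)
for n,z in (("press_top",.105),("recess",.029),("tray_front",.037),("shaft",.115)):
    print(n,[(round(d["score"],2),d["xy"],back(C,d["xy"],z)[:2].round(4)) for d in bot.place_of("wrist",n)])
hsv=cv2.cvtColor(im,cv2.COLOR_BGR2GRAY)
print([int(v) for v in hsv[200,225:345:3]]); print([int(v) for v in hsv[140:300:4,265]])
E
```

```text
[0.50615397 0.10348529 0.19835219] 78.14425909869084 0.005813795147098067
press_top [(0.73, [260.3, 388.3], array([0.6065, 0.0345]))]
recess [(0.6, [266.6, 234.8], array([0.5088, 0.0525]))]
tray_front [(0.97, [262.1, 159.0], array([0.4449, 0.066 ]))]
shaft [(0.8, [258.2, 394.5], array([0.6043, 0.0352]))]
[138, 141, 140, 124, 61, 31, 30, 29, 26, 31, 28, 28, 28, 31, 29, 30, 26, 27, 26, 28, 27, 28, 24, 96, 133, 135, 133, 135, 135, 135, 134, 134, 131, 80, 88, 87, 89, 88, 100, 103]
[157, 146, 139, 103, 64, 206, 210, 122, 139, 139, 17, 29, 28, 30, 26, 28, 28, 31, 31, 26, 28, 28, 30, 29, 25, 27, 29, 29, 27, 27, 27, 31, 30, 27, 25, 30, 135, 55, 57, 59]
```

```bash
python3 - <<'E'
from h import *
go(bot.get_obs(),(.507,.054,.07),79)
E
```

```text
GO linear [ 0.0107  0.1282 -0.0472] dr [-0. -1. -0.]
```

```bash
python3 -m crank '[{"linear":[0.0107,0.0,-0.03],"dr":[0,-1,0],"hand":-1},{"linear":[0.0107,0.03,-0.0472],"dr":[0,-1,0],"hand":-1},{"linear":[0.0107,0.07,-0.0472],"dr":[0,-1,0],"hand":-1},{"linear":[0.0107,0.1,-0.0472],"dr":[0,-1,0],"hand":-1},{"linear":[0.0107,0.128,-0.0472],"dr":[0,-1,0],"hand":-1},{"linear":[0.0107,0.128,-0.0472],"dr":[0,-1,0],"hand":-1},{"linear":[0.0107,0.128,-0.0472],"dr":[0,-1,0],"hand":-1},{"linear":[0.0107,0.128,-0.0472],"dr":[0,-1,0],"hand":-1}]' 40
python3 - <<'E'
from h import *
o=bot.get_obs(); print(o["contact_force"]); go(o,(.507,.054,.031),79)
cv2.imwrite("pics/w4.png",bot.read_camera("wrist"))
E
```

```text
t: 6.2
eef_pos: [0.5082, 0.054, 0.0716]
tool_rot: [0.704, -0.704, 0.067, -0.068]
contact_force: [0.6, 0.6, 0.0]
gripper_width: 0.451
[0.62383955 0.6298306  0.03792953]
GO linear [-0.0012  0.0406 -0.0003] dr [-0.   0.   0.1]
```

View pics/w4.png

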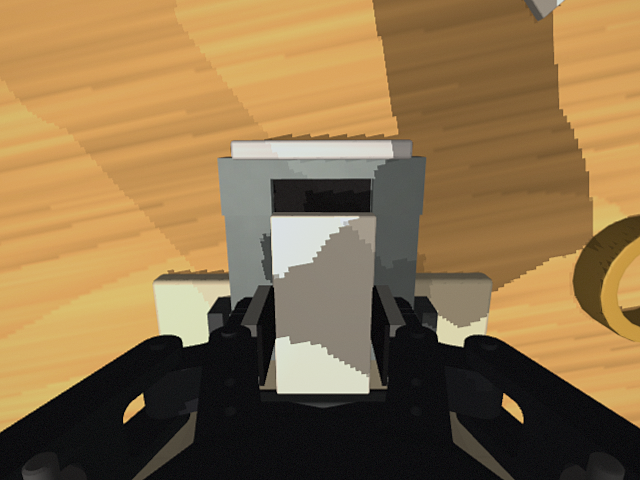

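The blank (column 323) lies in line with the recess (columns 272–372, centre 322), square to the tray. I'll lower it and release.

```bash
python3 -m crank '[{"linear":[-0.001,0.02,0],"dr":[0,0,0],"hand":-1},{"linear":[-0.001,0.033,0],"dr":[0,0,0],"hand":-1},{"linear":[-0.001,0.041,0],"dr":[0,0,0],"hand":-1},{"linear":[-0.001,0.041,0],"dr":[0,0,0],"hand":-1},{"linear":[-0.001,0.041,0],"dr":[0,0,0],"hand":-1}]' 40
python3 -m crank '[{"linear":[0,0,0],"dr":[0,0,0],"hand":0.3},{"linear":[0,0,0],"dr":[0,0,0],"hand":0.3},{"linear":[0,0,0],"dr":[0,0,0],"hand":0.3},{"linear":[0,0,0],"dr":[0,0,0],"hand":0.3},{"linear":[0,-0.04,0],"dr":[0,0,0],"hand":0.3},{"linear":[0,-0.08,0],"dr":[0,0,0],"hand":0.3},{"linear":[0,-0.12,0],"dr":[0,0,0],"hand":0.3},{"linear":[0,-0.12,0],"dr":[0,0,0],"hand":-1},{"linear":[0,-0.12,0],"dr":[0,0,0],"hand":-1},{"linear":[0,-0.12,0],"dr":[0,0,0],"hand":-1}]' 40
python3 - <<'E'
from h import *
o=bot.get_obs(); print(o["eef_pos"],jaw(o),o["contact_force"])
cv2.imwrite("pics/w5.png",bot.read_camera("wrist"))
C=cam("wrist",o)
for n,z in (("shaft",.115),("tray_front",.037)): print(n,[(round(e["score"],2),e["xy"],back(C,e["xy"],z)[:2].round(4)) for e in bot.place_of("wrist",n)])
rect("wrist",o,"blank",.037)
E
```

```text
t: 6.67
eef_pos: [0.5069, 0.054, 0.0303]
tool_rot: [0.704, -0.704, 0.067, -0.068]
contact_force: [0.4, -0.4, 0.5]
gripper_width: 0.452
t: 7.5
eef_pos: [0.5058, 0.0536, 0.1492]
tool_rot: [-0.704, 0.704, -0.068, 0.068]
contact_force: [0.0, -0.2, -1.3]
gripper_width: 0.232
[0.50577431 0.05358644 0.14920253] 78.98953827613062 [ 0.02397525 -0.17913082 -1.26050847]
shaft []
tray_front [(0.83, [323.5, 144.4], array([0.4431, 0.066 ]))]
wrist blank 0.91 [294, 181, 351, 288] ctr 506.4 54.0 size 40.6 80.0 ang 78.8
wrist blank 0.83 [438, 1, 516, 58] ctr 384.7 173.5 size 43.9 29.6 ang 29.6
```

View pics/w5.png

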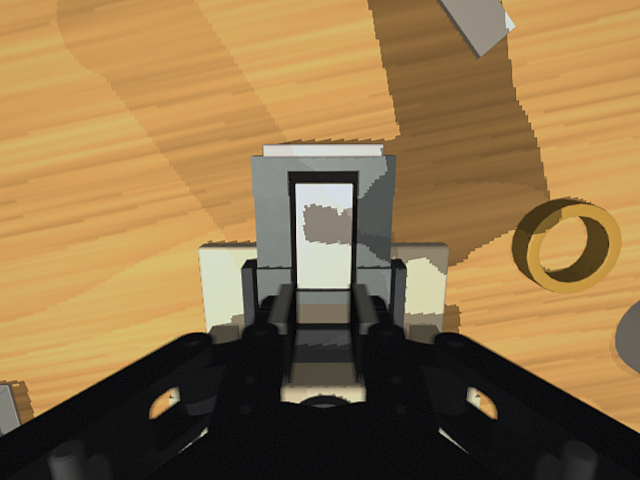

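The blank lies flat in the recess (323,235), centred. Next I go in front of the plate with shut fingers and push the tray home.

```bash
python3 -m crank '[{"linear":[-0.04,0,0],"dr":[0,0,0],"hand":-1},{"linear":[-0.082,0,0],"dr":[0,0,0],"hand":-1},{"linear":[-0.082,0,0],"dr":[0,0,0],"hand":-1},{"linear":[-0.082,0.04,0],"dr":[0,0,0],"hand":-1},{"linear":[-0.082,0.08,0],"dr":[0,0,0],"hand":-1},{"linear":[-0.082,0.112,0],"dr":[0,0,0],"hand":-1},{"linear":[-0.082,0.112,0],"dr":[0,0,0],"hand":-1},{"linear":[-0.082,0.112,0],"dr":[0,0,0],"hand":-1}]' 40
python3 -m crank '[{"linear":[0.008,0,0],"dr":[0,0,0],"hand":-1},{"linear":[0.016,0,0],"dr":[0,0,0],"hand":-1},{"linear":[0.024,0,0],"dr":[0,0,0],"hand":-1},{"linear":[0.032,0,0],"dr":[0,0,0],"hand":-1},{"linear":[0.04,0,0],"dr":[0,0,0],"hand":-1},{"linear":[0.05,0,0],"dr":[0,0,0],"hand":-1},{"linear":[0.06,0,0],"dr":[0,0,0],"hand":-1},{"linear":[0.07,0,0],"dr":[0,0,0],"hand":-1},{"linear":[0.08,0,0],"dr":[0,0,0],"hand":-1},{"linear":[0.085,0,0],"dr":[0,0,0],"hand":-1}]' 40
```

```text
t: 8.37
eef_pos: [0.4239, 0.0692, 0.036]
tool_rot: [-0.703, 0.704, -0.069, 0.066]
contact_force: [0.7, -0.2, 0.7]
gripper_width: 0.002
t: 9.2
eef_pos: [0.5111, 0.0529, 0.0374]
tool_rot: [0.704, -0.704, 0.068, -0.069]
contact_force: [-2.1, 0.9, 0.5]
gripper_width: 0.002
```

```bash
python3 -m crank '[{"linear":[0.006,0,0],"dr":[0,0,0],"hand":-1},{"linear":[0.012,0,0],"dr":[0,0,0],"hand":-1},{"linear":[0.016,0,0],"dr":[0,0,0],"hand":-1},{"linear":[0.019,0,0],"dr":[0,0,0],"hand":-1},{"linear":[0.021,0,0],"dr":[0,0,0],"hand":-1},{"linear":[0.021,0,0],"dr":[0,0,0],"hand":-1}]' 40
python3 -m crank '[{"linear":[0.001,0,0],"dr":[0,0,0],"hand":-1},{"linear":[0.002,0,0],"dr":[0,0,0],"hand":-1},{"linear":[0.003,0,0],"dr":[0,0,0],"hand":-1},{"linear":[0.003,0,0],"dr":[0,0,0],"hand":-1}]' 40
```

```text
t: 9.7
eef_pos: [0.5302, 0.0491, 0.0373]
tool_rot: [0.704, -0.704, 0.068, -0.068]
contact_force: [-0.6, -0.1, -0.3]
gripper_width: 0.002
t: 10.03
eef_pos: [0.5327, 0.0486, 0.0373]
tool_rot: [-0.704, 0.704, -0.068, 0.068]
contact_force: [-1.2, 0.7, -0.1]
gripper_width: 0.002
```

```bash
python3 -m crank '[{"linear":[0.001,0,0],"dr":[0,0,0],"hand":-1},{"linear":[0.002,0,0],"dr":[0,0,0],"hand":-1},{"linear":[0.003,0,0],"dr":[0,0,0],"hand":-1},{"linear":[0.004,0,0],"dr":[0,0,0],"hand":-1},{"linear":[0.004,0,0],"dr":[0,0,0],"hand":-1}]' 40
python3 -m crank '[{"linear":[0.001,0,0],"dr":[0,0,0],"hand":-1},{"linear":[0.002,0,0],"dr":[0,0,0],"hand":-1},{"linear":[0.003,0,0],"dr":[0,0,0],"hand":-1},{"linear":[0.003,0,0],"dr":[0,0,0],"hand":-1}]' 40
```

```text
t: 10.45
eef_pos: [0.5343, 0.0483, 0.037]
tool_rot: [-0.704, 0.704, -0.069, 0.066]
contact_force: [-8.6, 1.0, 6.2]
gripper_width: -0.001
t: 10.78
eef_pos: [0.5343, 0.0482, 0.0365]
tool_rot: [-0.703, 0.704, -0.071, 0.064]
contact_force: [-14.6, 3.4, 11.5]
gripper_width: 0.002
```

```bash
python3 -m crank '[{"linear":[-0.015,0,0],"dr":[0,0,0],"hand":-1},{"linear":[-0.035,0,0],"dr":[0,0,0],"hand":-1},{"linear":[-0.035,-0.04,0],"dr":[0,0,0],"hand":-1},{"linear":[-0.035,-0.08,0],"dr":[0,0,0],"hand":1},{"linear":[-0.035,-0.12,0],"dr":[0,0,0],"hand":1},{"linear":[-0.035,-0.16,0],"dr":[0,0,0],"hand":1},{"linear":[-0.02,-0.19,0],"dr":[0,0,0],"hand":1},{"linear":[0.02,-0.22,0],"dr":[0,0,0],"hand":1},{"linear":[0.06,-0.25,0],"dr":[0,0,0],"hand":1},{"linear":[0.08,-0.25,0],"dr":[0,0,0],"hand":1}]' 40
python3 -m crank '[{"linear":[0,0,0],"dr":[0,0,0],"hand":1},{"linear":[0,0,0],"dr":[0,0,0],"hand":1},{"linear":[0,0,0],"dr":[0,0,0],"hand":1},{"linear":[0,0,0],"dr":[0,0,0],"hand":1}]'
python3 - <<'E'
from h import *
o=bot.get_obs(); print(o["eef_pos"],jaw(o),abs(o["joint_vel"]).max())
im=bot.read_camera("wrist"); C=cam("wrist",o)
for n,z in (("press_top",.105),("shaft",.115),("tray_front",.037)): print(n,[(round(e["score"],2),e["xy"],back(C,e["xy"],z)[:2].round(4)) for e in bot.place_of("wrist",n)])
u,v=map(int,proj(C,(.605,.034,.14))); print(u,v); crop=im[max(0,v-110):v+110,u-110:u+110]; print(max(0,v-110),u-110)
cv2.imwrite("pics/w6.png",cv2.resize(crop,None,fx=2.7,fy=2.7,interpolation=cv2.INTER_CUBIC))
cv2.imwrite("pics/w6full.png",im)
s=bot.read_camera("side"); cv2.imwrite("pics/side6.png",s)
for c in ("side",): print([(round(e["score"],2),e["xy"],back(cam(c),e["xy"],.037)[:2].round(4)) for e in bot.place_of(c,"tray_front")])
E
```

```text
t: 11.62
eef_pos: [0.6213, 0.0316, 0.2925]
tool_rot: [0.704, -0.703, 0.065, -0.071]
contact_force: [1.0, 0.1, 0.6]
gripper_width: 0.973
t: 11.95
eef_pos: [0.6169, 0.0324, 0.2865]
tool_rot: [-0.704, 0.704, -0.068, 0.067]
contact_force: [0.1, -0.6, -0.1]
gripper_width: 1.001
[0.61688362 0.03239479 0.28652459] 79.04265601173763 0.005874569401891383
press_top [(0.84, [324.3, 206.1], array([0.6067, 0.0355]))]
shaft [(0.68, [322.0, 205.7], array([0.6043, 0.0339]))]
tray_front [(0.56, [323.5, 134.1], array([0.5445, 0.0469]))]
322 211
101 212
[(0.56, [269.4, 248.7], array([0.5491, 0.0436]))]
```

View pics/w6.png

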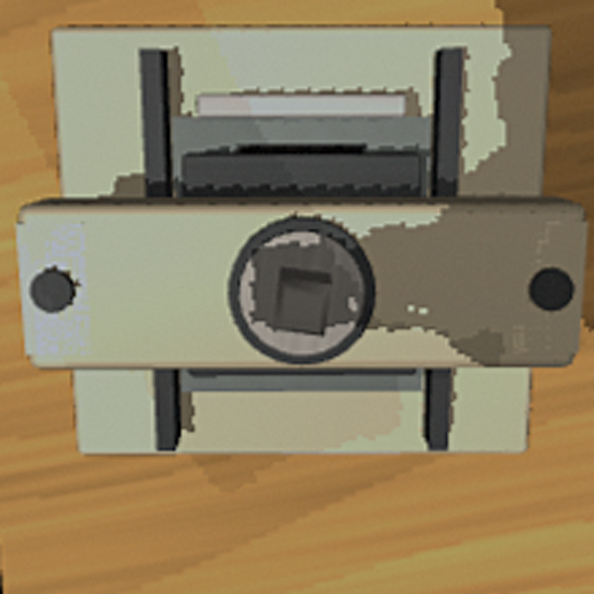

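The crop shows the tray home: plate at (300,105), 61 mm in front of the spindle by measurement, near the nominal 63. The spindle's square end at (303,300) is turned a few degrees. I'll go closer to read its angle.

```bash
python3 -m crank '[{"linear":[0,0.04,0],"dr":[0,0,0],"hand":1},{"linear":[0,0.08,0],"dr":[0,0,0],"hand":1},{"linear":[0,0.09,0],"dr":[0,0,0],"hand":1},{"linear":[0,0.09,0],"dr":[0,0,0],"hand":1},{"linear":[0,0.09,0],"dr":[0,0,0],"hand":1},{"linear":[0,0.09,0],"dr":[0,0,0],"hand":1}]'
python3 - <<'E'
from h import *
o=bot.get_obs(); print(o["eef_pos"],jaw(o),abs(o["joint_vel"]).max())
np.savez("o7.npz",p=o["eef_pos"],q=o["tool_rot"])
im=bot.read_camera("wrist"); C=cam("wrist",o); cv2.imwrite("pics/w7full.png",im)
for n,z in (("press_top",.105),("shaft",.115)): print(n,[(round(e["score"],2),e["xy"],back(C,e["xy"],z)[:2].round(4)) for e in bot.place_of("wrist",n)])
u,v=map(int,proj(C,(.6043,.034,.13))); print(u-40,v-40); crop=im[v-40:v+40,u-40:u+40]
g=cv2.createCLAHE(4,(2,2)).apply(cv2.cvtColor(crop,cv2.COLOR_BGR2GRAY))
cv2.imwrite("pics/w7.png",cv2.resize(g,None,fx=7,fy=7,interpolation=cv2.INTER_CUBIC))
E
```

```text
t: 12.75
eef_pos: [0.6196, 0.0324, 0.1998]
tool_rot: [0.704, -0.704, 0.067, -0.069]
contact_force: [-0.0, -0.1, 0.2]
gripper_width: 1.0
[0.61960454 0.03237814 0.19978831] 78.99719294015489 0.011313921246841498
press_top [(0.91, [323.2, 227.8], array([0.6098, 0.0345]))]
shaft [(0.9, [322.6, 225.3], array([0.6058, 0.0348]))]
280 188
```

View pics/w7.png

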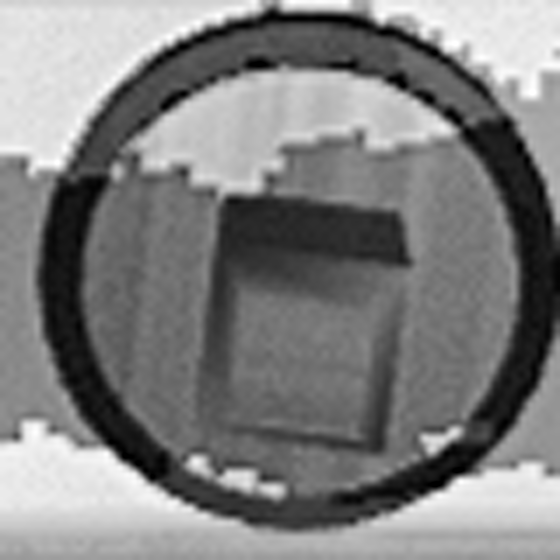

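```bash
python3 - <<'E'
from h import *
from scipy.optimize import least_squares
d=np.load("o7.npz"); o={"eef_pos":d["p"],"tool_rot":d["q"]}; C=cam("wrist",o)
T=lambda p:np.array([p[0]/7+280-.43,p[1]/7+188-.43])
pts=[((225,198),.115,8,0),((400,212),.115,8,1),((410,263),.137,8,1),((222,250),.137,8,0),((380,452),.137,8,2),((198,430),.137,8,3)]
P=[back(C,T(p),z)[:2] for p,z,_,_ in pts]; 
for a,b in ((0,1),(3,2),(3,5),(2,4),(5,4)):
    v=P[b]-P[a]; print(a,b,np.linalg.norm(v).round(4),(np.degrees(np.arctan2(v[1],v[0]))%90).round(1))
# corners order: 0 front-left(-x,-y in press),1 (-x,+y),2 (+x,+y),3(+x,-y)
def mod(x): 
    c,s=np.cos(x[2]),np.sin(x[2]); R=np.array([[c,-s],[s,c]]); q=.008*np.array([[-1,-1],[-1,1],[1,1],[1,-1]])
    return [x[:2]+R@q[k] for _,_,_,k in pts]
f=lambda x:np.concatenate([(a-b)*1000 for a,b in zip(mod(x),P)])
r=least_squares(f,[.605,.034,-.2]); print(r.x[:2],np.degrees(r.x[2]),f(r.x).round(1))
# overlay of fit
im=cv2.imread("pics/w7full.png")[188:268,280:360]; im=cv2.resize(im,None,fx=7,fy=7,interpolation=cv2.INTER_CUBIC)
c,s=np.cos(r.x[2]),np.sin(r.x[2])
for z,h in ((.115,.008),(.137,.008),(.143,.005)):
    q=[(7*(proj(C,(r.x[0]+c*a*h-s*b*h,r.x[1]+s*a*h+c*b*h,z))-np.array([280,188])+.43)).astype(int) for a,b in ((-1,-1),(-1,1),(1,1),(1,-1))]
    cv2.polylines(im,[np.array(q,np.int32)],True,(0,0,255) if h>.006 else (0,255,0),1)
cv2.imwrite("pics/w7fit.png",im)
# views of cranks from scene cameras for approach
o=bot.get_obs(); go(o,(.39,-.30,.2),0)
E
```

```text
0 1 0.0158 74.3
3 2 0.0154 74.9
3 5 0.0155 71.1
2 4 0.0164 70.8
5 4 0.0153 71.8
[0.60811386 0.03446866] -17.479675186285924 [-0.4 -0.   0.1  0.   0.4 -0.  -0.4 -0.4  0.2  0.5  0.2 -0.2]
GO linear [-0.1617 -0.0015 -0.3699] dr [-0.2 79.   0.1]
```

View pics/w7fit.png

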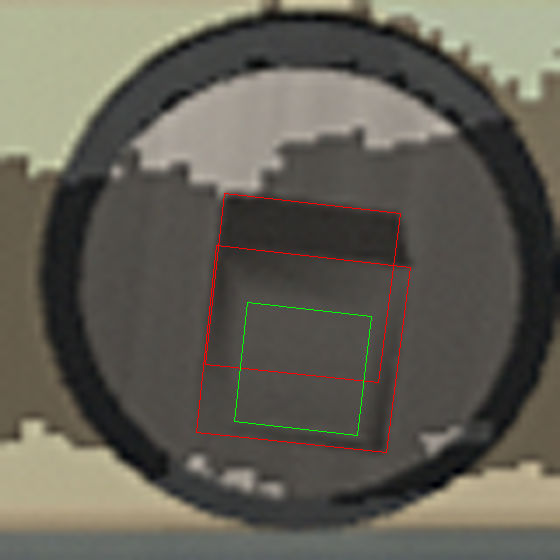

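The fit lies on the square end: shaft at (0.608, 0.0345), yaw −17.5° (mod 90), residuals 0.5 mm or less. So the spindle angle is about 0.11 rad. Now to the crank.

```bash
python3 -m crank '[{"linear":[-0.01,-0.03,-0.02],"dr":[0,-3,0],"hand":1},{"linear":[-0.152,-0.03,-0.373],"dr":[0,-6,0],"hand":1},{"linear":[-0.152,-0.03,-0.373],"dr":[0,-6,0],"hand":1},{"linear":[-0.152,-0.03,-0.373],"dr":[0,-6,0],"hand":1},{"linear":[-0.152,-0.03,-0.373],"dr":[0,-6,0],"hand":1},{"linear":[-0.152,-0.03,-0.373],"dr":[0,-6,0],"hand":1},{"linear":[-0.152,-0.03,-0.373],"dr":[0,-6,0],"hand":1},{"linear":[-0.152,-0.03,-0.373],"dr":[0,-6,0],"hand":1},{"linear":[-0.152,-0.03,-0.373],"dr":[0,-6,0],"hand":1},{"linear":[-0.152,-0.03,-0.373],"dr":[0,-6,0],"hand":1}]'
python3 -m crank '[{"linear":[0,0,0],"dr":[0,0,0],"hand":1},{"linear":[0,0,0],"dr":[0,0,0],"hand":1},{"linear":[0,0,0],"dr":[0,0,0],"hand":1},{"linear":[0,0,0],"dr":[0,0,0],"hand":1},{"linear":[0,0,0],"dr":[0,0,0],"hand":1},{"linear":[0,0,0],"dr":[0,0,0],"hand":1}]'
python3 - <<'E'
from h import *
o=bot.get_obs(); print(o["eef_pos"],jaw(o),abs(o["joint_vel"]).max(),o["q"].round(2))
np.savez("o8.npz",p=o["eef_pos"],q=o["tool_rot"])
im=bot.read_camera("wrist"); C=cam("wrist",o); cv2.imwrite("pics/w8full.png",im)
print([(round(e["score"],2),e["xy"],back(C,e["xy"],0)[:2].round(4)) for e in bot.place_of("wrist","crank")])
u,v=map(int,proj(C,(.36,-.306,.0))); y0,x0=max(0,v-90),max(0,u-120);print(x0,y0)
cv2.imwrite("pics/w8.png",cv2.resize(im[y0:y0+180,x0:x0+240],None,fx=3.3,fy=3.3,interpolation=cv2.INTER_CUBIC))
E
```

```text
t: 13.73
eef_pos: [0.3998, -0.3022, 0.2288]
tool_rot: [-0.706, 0.707, -0.03, 0.032]
contact_force: [0.8, -0.5, -0.1]
gripper_width: 1.002
t: 14.23
eef_pos: [0.4016, -0.2993, 0.2274]
tool_rot: [0.707, -0.706, 0.03, -0.03]
contact_force: [0.1, -0.2, 0.4]
gripper_width: 1.0
[ 0.40156943 -0.2993266   0.22741223] 85.14616659256147 0.007052984165785244 [ 0.63  0.2  -0.13  1.96  0.03  0.98  1.97]
[(0.77, [191.3, 21.2], array([ 0.2218, -0.403 ])), (0.73, [315.4, 182.4], array([ 0.3745, -0.3047]))]
192 77
```

View pics/w8.png

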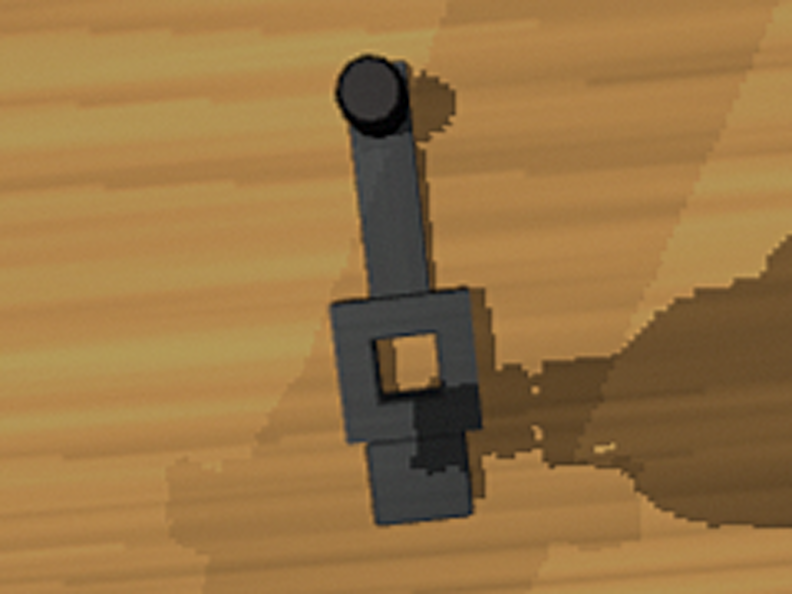

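```bash
python3 - <<'E'
from h import *
d=np.load("o8.npz"); o={"eef_pos":d["p"],"tool_rot":d["q"]}; C=cam("wrist",o)
B=[back(C,(x/3.3+192-.35,y/3.3+77-.35),.022)[:2] for x,y in ((330,305),(468,289),(482,428),(347,442))]
print(np.mean(B,0)); 
for i in range(4):
    v=B[(i+1)%4]-B[i]; print(np.linalg.norm(v).round(4),np.degrees(np.arctan2(v[1],v[0])).round(1))
p=back(C,(371/3.3+192-.35,90/3.3+77-.35),.058)[:2]; v=np.mean(B,0)-p; print("pin",p,np.linalg.norm(v),np.degrees(np.arctan2(v[1],v[0])))
o=bot.get_obs(); a=np.degrees(np.arctan2(v[1],v[0])); go(o,(*np.mean(B,0),.006),a+90)
E
```

```text
[ 0.37737332 -0.30500375]
0.0393 91.6
0.0398 1.5
0.0395 -88.9
0.0395 -178.9
pin [ 0.30573767 -0.30649848] 0.0716512503162908 1.1953460003614644
GO linear [-0.0233  0.2213 -0.0073] dr [-0.  -6.1  0. ]
```

The hub is at (377.4, −305.0) mm and the crank's x axis at +1.3°. Sides come out 39.5 mm and pin radius 71.7 mm, matching the right crank. I'll descend on it and grip the hub.

```bash
python3 -m crank '[{"linear":[-0.0233,0.03,-0.0073],"dr":[0,-6.1,0],"hand":1},{"linear":[-0.0233,0.07,-0.0073],"dr":[0,-6.1,0],"hand":1},{"linear":[-0.0233,0.11,-0.0073],"dr":[0,-6.1,0],"hand":1},{"linear":[-0.0233,0.15,-0.0073],"dr":[0,-6.1,0],"hand":0.7},{"linear":[-0.0233,0.18,-0.0073],"dr":[0,-6.1,0],"hand":0.5},{"linear":[-0.0233,0.2,-0.0073],"dr":[0,-6.1,0],"hand":0.5},{"linear":[-0.0233,0.215,-0.0073],"dr":[0,-6.1,0],"hand":0.5},{"linear":[-0.0233,0.221,-0.0073],"dr":[0,-6.1,0],"hand":0.5},{"linear":[-0.0233,0.221,-0.0073],"dr":[0,-6.1,0],"hand":0.5}]' 60
python3 -m crank '[{"linear":[0,0,0],"dr":[0,0,0],"hand":-1},{"linear":[0,0,0],"dr":[0,0,0],"hand":-1},{"linear":[0,0,0],"dr":[0,0,0],"hand":-1},{"linear":[0,0,0],"dr":[0,0,0],"hand":-1},{"linear":[0,0,0],"dr":[0,0,0],"hand":-1},{"linear":[0,0,0],"dr":[0,0,0],"hand":-1}]' 60
```

```text
t: 15.08
eef_pos: [0.3764, -0.3049, 0.0051]
tool_rot: [0.708, -0.707, -0.006, 0.008]
contact_force: [0.8, -0.7, -0.1]
gripper_width: 0.747
t: 15.58
eef_pos: [0.3777, -0.3062, 0.0077]
tool_rot: [-0.707, 0.708, 0.008, -0.006]
contact_force: [-1.4, 0.9, 5.9]
gripper_width: 0.451
```

```bash
python3 -m crank '[{"linear":[0,-0.01,0],"dr":[0,0,0],"hand":-1},{"linear":[0,-0.04,0],"dr":[0,0,0],"hand":-1},{"linear":[0,-0.08,0],"dr":[0,0,0],"hand":-1},{"linear":[0,-0.12,0],"dr":[0,0,0],"hand":-1},{"linear":[0,-0.16,0],"dr":[0,0,0],"hand":-1},{"linear":[0,-0.2,0],"dr":[0,0,0],"hand":-1},{"linear":[0.01,-0.22,0.015],"dr":[0,0,0],"hand":-1},{"linear":[0.03,-0.22,0.04],"dr":[0,4,0],"hand":-1},{"linear":[0.05,-0.22,0.07],"dr":[0,7,0],"hand":-1},{"linear":[0.07,-0.22,0.1],"dr":[0,10,0],"hand":-1}]' 60
python3 - <<'E'
from h import *
o=bot.get_obs(); print(o["contact_force"],o["gripper_width"]); go(o,(.6081,.0345,.2),72.5)
E
```

```text
t: 16.42
eef_pos: [0.4449, -0.2037, 0.2278]
tool_rot: [-0.705, 0.705, -0.056, 0.057]
contact_force: [0.9, -0.7, -2.9]
gripper_width: 0.45
[ 0.88011885 -0.69383131 -2.93051108] 0.4502101144889196
GO linear [0.1231 0.0278 0.2612] dr [0.  8.3 0.1]
```

```bash
python3 -m crank '[{"linear":[0.016,0,0.033],"dr":[0,2,0],"hand":-1},{"linear":[0.033,0,0.07],"dr":[0,4,0],"hand":-1},{"linear":[0.05,0,0.105],"dr":[0,6,0],"hand":-1},{"linear":[0.067,0,0.14],"dr":[0,8.3,0],"hand":-1},{"linear":[0.084,0,0.175],"dr":[0,8.3,0],"hand":-1},{"linear":[0.1,0,0.21],"dr":[0,8.3,0],"hand":-1},{"linear":[0.115,0.01,0.245],"dr":[0,8.3,0],"hand":-1},{"linear":[0.123,0.02,0.261],"dr":[0,8.3,0],"hand":-1},{"linear":[0.123,0.028,0.261],"dr":[0,8.3,0],"hand":-1},{"linear":[0.123,0.028,0.261],"dr":[0,8.3,0],"hand":-1}]' 60
python3 -m crank '[{"linear":[0,0,0],"dr":[0,0,0],"hand":-1},{"linear":[0,0,0],"dr":[0,0,0],"hand":-1},{"linear":[0,0,0],"dr":[0,0,0],"hand":-1}]' 60
python3 - <<'E'
from h import *
o=bot.get_obs(); print(o["eef_pos"],jaw(o),abs(o["joint_vel"]).max()); C=cam("wrist",o); go(o,(.6081,.0345,.16),72.5)
im=bot.read_camera("wrist"); cv2.imwrite("pics/w9full.png",im)
np.savez("o9.npz",p=o["eef_pos"],q=o["tool_rot"])
cv2.imwrite("pics/w9.png",cv2.resize(im[130:430,160:480],None,fx=2,fy=2,interpolation=cv2.INTER_CUBIC))
E
```

```text
t: 17.25
eef_pos: [0.6052, 0.0353, 0.1966]
tool_rot: [-0.699, 0.7, -0.106, 0.104]
contact_force: [-0.9, -1.3, -2.3]
gripper_width: 0.449
t: 17.5
eef_pos: [0.6067, 0.0328, 0.1992]
tool_rot: [-0.699, 0.699, -0.106, 0.107]
contact_force: [-0.7, 0.2, -2.9]
gripper_width: 0.449
[0.60669401 0.03276699 0.19924169] 72.66424508739942 0.004178602986375721
GO linear [0.0008 0.0392 0.0021] dr [0.  0.2 0.1]
```

View pics/w9.png

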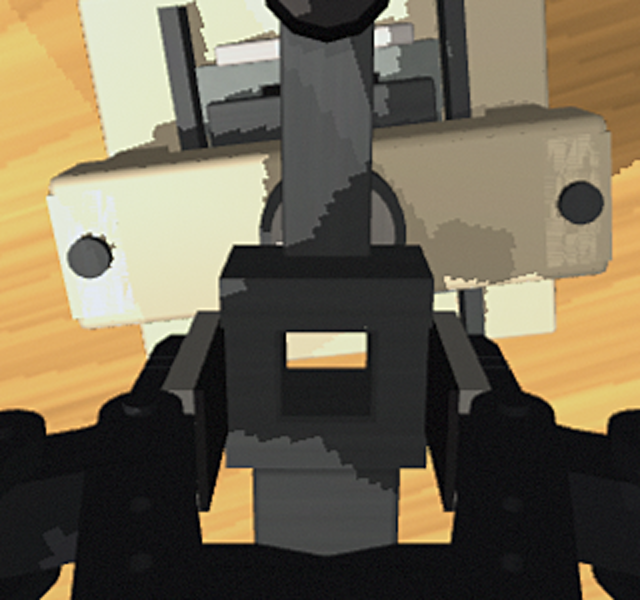

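```bash
python3 - <<'E'
from h import *
d=np.load("o9.npz"); o={"eef_pos":d["p"],"tool_rot":d["q"]}; C=cam("wrist",o); t=lambda x,y:(x/2+160-.25,y/2+130-.25)
for z in (.2105,.2135,.2165):
    B=np.array([back(C,t(*p),z)[:2] for p in ((283,331),(369,331),(372,415),(280,415))]); H=np.array([back(C,t(*p),z)[:2] for p in ((223,277),(430,277),(425,467),(228,467))])
    for Q in (B,H): print(z,"ctr",Q.mean(0).round(4),"sides",[np.linalg.norm(Q[i]-Q[i-1]).round(4) for i in range(4)])
print(o["eef_pos"])
E
```

```text
0.2105 ctr [0.6077 0.0323] sides [np.float64(0.0181), np.float64(0.0166), np.float64(0.0181), np.float64(0.0184)]
0.2105 ctr [0.6081 0.0323] sides [np.float64(0.041), np.float64(0.0392), np.float64(0.041), np.float64(0.0402)]
0.2135 ctr [0.6062 0.0327] sides [np.float64(0.0177), np.float64(0.0163), np.float64(0.0177), np.float64(0.018)]
0.2135 ctr [0.6066 0.0327] sides [np.float64(0.0401), np.float64(0.0384), np.float64(0.0401), np.float64(0.0393)]
0.2165 ctr [0.6048 0.0332] sides [np.float64(0.0173), np.float64(0.0159), np.float64(0.0173), np.float64(0.0176)]
0.2165 ctr [0.6052 0.0332] sides [np.float64(0.0391), np.float64(0.0375), np.float64(0.0391), np.float64(0.0384)]
[0.60669401 0.03276699 0.19924169]
```

The hub centre and the TCP agree within 0.5 mm. I'll shift over the shaft and lower in steps.

```bash
python3 -m crank '[{"linear":[0.0006,0.015,0.0019],"dr":[0,0,0],"hand":-1},{"linear":[0.0006,0.03,0.0019],"dr":[0,0,0],"hand":-1},{"linear":[0.0006,0.045,0.0019],"dr":[0,0,0],"hand":-1},{"linear":[0.0006,0.05,0.0019],"dr":[0,0,0],"hand":-1},{"linear":[0.0006,0.055,0.0019],"dr":[0,0,0],"hand":-1},{"linear":[0.0006,0.059,0.0019],"dr":[0,0,0],"hand":-1},{"linear":[0.0006,0.059,0.0019],"dr":[0,0,0],"hand":-1}]' 60
python3 -m crank '[{"linear":[0,0.002,0],"dr":[0,0,0],"hand":-1},{"linear":[0,0.004,0],"dr":[0,0,0],"hand":-1},{"linear":[0,0.006,0],"dr":[0,0,0],"hand":-1},{"linear":[0,0.006,0],"dr":[0,0,0],"hand":-1}]' 60
```

```text
t: 18.13
eef_pos: [0.6078, 0.0353, 0.1392]
tool_rot: [-0.699, 0.699, -0.106, 0.106]
contact_force: [0.1, -2.3, -4.5]
gripper_width: 0.45
t: 18.47
eef_pos: [0.6081, 0.0353, 0.1333]
tool_rot: [-0.699, 0.699, -0.106, 0.106]
contact_force: [-0.2, -4.6, -2.9]
gripper_width: 0.453
```

```bash
python3 -m crank '[{"linear":[0,0.002,-0.001],"dr":[0,0,0],"hand":-1},{"linear":[0,0.004,-0.001],"dr":[0,0,0],"hand":-1},{"linear":[0,0.006,-0.001],"dr":[0,0,0],"hand":-1},{"linear":[0,0.008,-0.001],"dr":[0,0,0],"hand":-1},{"linear":[0,0.009,-0.001],"dr":[0,0,0],"hand":-1},{"linear":[0,0.009,-0.001],"dr":[0,0,0],"hand":-1}]' 60
python3 -m crank '[{"linear":[0,0.001,0],"dr":[0,0,0],"hand":-1},{"linear":[0,0.002,0],"dr":[0,0,0],"hand":-1},{"linear":[0,0.003,0],"dr":[0,0,0],"hand":-1},{"linear":[0,0.003,0],"dr":[0,0,0],"hand":-1}]' 60
```

```text
t: 18.97
eef_pos: [0.6074, 0.0354, 0.1239]
tool_rot: [0.699, -0.699, 0.106, -0.105]
contact_force: [-0.5, -1.9, -2.7]
gripper_width: 0.449
t: 19.3
eef_pos: [0.6076, 0.0353, 0.1227]
tool_rot: [-0.699, 0.699, -0.106, 0.106]
contact_force: [-5.3, -2.3, 8.3]
gripper_width: 0.447
```

The hub is seated: TCP at 0.1227, exactly the 115 mm collar height plus the grip offset, with the down-force rising. I'll turn clockwise, holding the hub.

```bash
python3 -m crank '[{"linear":[0,-0.001,0],"dr":[0,4,0],"hand":-1},{"linear":[0,-0.001,0],"dr":[0,9,0],"hand":-1},{"linear":[0,-0.001,0],"dr":[0,14,0],"hand":-1},{"linear":[0,-0.001,0],"dr":[0,19,0],"hand":-1},{"linear":[0,-0.001,0],"dr":[0,24,0],"hand":-1},{"linear":[0,-0.001,0],"dr":[0,29,0],"hand":-1},{"linear":[0,-0.001,0],"dr":[0,34,0],"hand":-1},{"linear":[0,-0.001,0],"dr":[0,39,0],"hand":-1},{"linear":[0,-0.001,0],"dr":[0,42,0],"hand":-1},{"linear":[0,-0.001,0],"dr":[0,42,0],"hand":-1}]' 80
python3 - <<'E'
from h import *
o=bot.get_obs(); print(jaw(o),o["torque"],o["contact_force"],o["q"].round(2))
E
```

```text
t: 20.13
eef_pos: [0.6076, 0.0342, 0.1229]
tool_rot: [-0.614, 0.615, -0.35, 0.35]
contact_force: [-3.2, -4.2, 2.3]
gripper_width: 0.447
30.618206826759227 [-0.90153605  0.6278448  -0.00145248] [-3.19454878 -4.18041058  2.33562522] [-0.08  0.49 -0.11  1.81  0.07  0.85  0.31]
```

```bash
python3 -m crank '[{"linear":[0,0,0],"dr":[0,4,0],"hand":-1},{"linear":[0,0,0],"dr":[0,9,0],"hand":-1},{"linear":[0,0,0],"dr":[0,14,0],"hand":-1},{"linear":[0,0,0],"dr":[0,19,0],"hand":-1},{"linear":[0,0,0],"dr":[0,24,0],"hand":-1},{"linear":[0,0,0],"dr":[0,29,0],"hand":-1},{"linear":[0,0,0],"dr":[0,34,0],"hand":-1},{"linear":[0,0,0],"dr":[0,39,0],"hand":-1},{"linear":[0,0,0],"dr":[0,44,0],"hand":-1},{"linear":[0,0,0],"dr":[0,49,0],"hand":-1}]' 80
python3 -m crank '[{"linear":[0,0,0],"dr":[0,2,0],"hand":-1},{"linear":[0,0,0],"dr":[0,4,0],"hand":-1},{"linear":[0,0,0],"dr":[0,6,0],"hand":-1},{"linear":[0,0,0],"dr":[0,6,0],"hand":-1}]' 80
python3 - <<'E'
from h import *
o=bot.get_obs(); print(jaw(o),o["torque"],o["contact_force"],o["q"].round(2))
E
```

```text
t: 20.97
eef_pos: [0.607, 0.0341, 0.1228]
tool_rot: [-0.413, 0.414, -0.574, 0.574]
contact_force: [-4.6, -4.4, 4.4]
gripper_width: 0.446
t: 21.3
eef_pos: [0.6069, 0.0342, 0.1228]
tool_rot: [-0.383, 0.384, -0.594, 0.594]
contact_force: [-4.7, -3.7, 6.0]
gripper_width: 0.447
-24.323257485888355 [-0.93658474  1.06807753 -0.03216218] [-4.65384413 -3.7457019   6.00359577] [-0.25  0.49  0.12  1.82 -0.08  0.84 -0.52]
```

```bash
python3 -m crank '[{"linear":[0,0,0],"dr":[0,2,0],"hand":-1},{"linear":[0,0,0],"dr":[0,4,0],"hand":-1},{"linear":[0,0,0],"dr":[0,6,0],"hand":-1},{"linear":[0,0,0],"dr":[0,6,0],"hand":-1}]' 80
python3 -c "
from h import *
o=bot.get_obs(); print(jaw(o),o['torque'])"
python3 -m crank '[{"linear":[0,0,0],"dr":[0,2,0],"hand":-1},{"linear":[0,0,0],"dr":[0,4,0],"hand":-1},{"linear":[0,0,0],"dr":[0,6,0],"hand":-1},{"linear":[0,0,0],"dr":[0,6,0],"hand":-1}]' 80
python3 -c "
from h import *
o=bot.get_obs(); print(jaw(o),o['torque'])"
```

```text
t: 21.63
eef_pos: [0.6068, 0.0342, 0.1228]
tool_rot: [-0.351, 0.352, -0.613, 0.613]
contact_force: [-4.9, -4.7, 5.6]
gripper_width: 0.445
-30.32252899662331 [-0.96739764  1.14302222  0.0075055 ]
t: 21.97
eef_pos: [0.6068, 0.0343, 0.1228]
tool_rot: [-0.319, 0.32, -0.631, 0.631]
contact_force: [-4.6, -4.6, 4.3]
gripper_width: 0.442
-36.31698093313314 [-8.99532512e-01  1.16098894e+00  1.07398467e-03]
```

```bash
python3 - <<'E'
from h import *
o=bot.get_obs()
im=bot.read_camera("wrist"); cv2.imwrite("pics/w10.png",im); s=bot.read_camera("side"); 
np.savez("o10.npz",p=o["eef_pos"],q=o["tool_rot"])
a=cv2.resize(s[130:310,160:400],(480,360),interpolation=cv2.INTER_CUBIC); b=cv2.resize(im,(480,360))
cv2.imwrite("pics/c10.png",cv2.resize(np.hstack([b,a]),(800,300)))
E
```

```text
(no output)
```

View pics/c10.png

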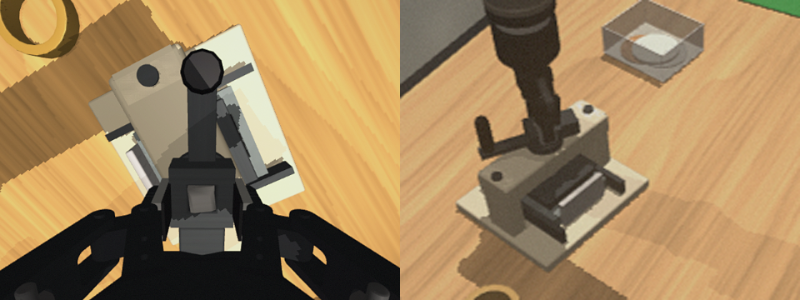

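The wrist view shows the crank still in line with the jaws (pin and hub both at column 202 in the left half), so there's no slip yet. I'll push on until it stops.

```bash
python3 -m crank '[{"linear":[0,0,0],"dr":[0,2,0],"hand":-1},{"linear":[0,0,0],"dr":[0,4,0],"hand":-1},{"linear":[0,0,0],"dr":[0,6,0],"hand":-1},{"linear":[0,0,0],"dr":[0,6,0],"hand":-1}]' 80
python3 - <<'E'
from h import *
o=bot.get_obs(); print(jaw(o),o["torque"],o["q"].round(2)); C=cam("wrist",o)
im=bot.read_camera("wrist"); cv2.imwrite("pics/w11.png",im)
def pin(im):
    g=cv2.cvtColor(im,cv2.COLOR_BGR2GRAY)[60:180,240:400]; c=cv2.HoughCircles(cv2.medianBlur(g,3),cv2.HOUGH_GRADIENT,1,50,param1=80,param2=15,minRadius=24,maxRadius=42); return None if c is None else c[0,0]+np.array([240,60,0])
d=np.load("o10.npz")
for i,oo in (("w10",{"eef_pos":d["p"],"tool_rot":d["q"]}),("w11",o)):
    c=pin(cv2.imread(f"pics/{i}.png")); p=back(cam("wrist",oo),c[:2],.173)[:2]; v=oo["eef_pos"][:2]-p; a=np.degrees(np.arctan2(v[1],v[0])); print(i,c,np.linalg.norm(v),"crank x",a,"rel jaw-90",a-(jaw(oo)-90))
E
```

```text
t: 22.4
eef_pos: [0.6067, 0.0343, 0.1228]
tool_rot: [-0.286, 0.288, -0.646, 0.647]
contact_force: [-5.0, -4.9, 6.0]
gripper_width: 0.445
-42.122591336881854 [-1.08422953  1.23197291  1.03129222] [-0.31  0.49  0.2   1.83 -0.12  0.84 -0.79]
w10 [323.5        114.5         35.79999924] 0.07264460474905049 crank x -127.13551947154178 rel jaw-90 -0.8185385384086459
w11 [321.5        114.5         35.90000153] 0.07267583813426941 crank x -132.5384608856183 rel jaw-90 -0.41586954873645254
```

Torque about the axis jumped to 1.03 N m, from about 0, so this is the stop. One small confirming push, then relax, release and lift.

```bash
python3 -m crank '[{"linear":[0,0,0],"dr":[0,2,0],"hand":-1},{"linear":[0,0,0],"dr":[0,3,0],"hand":-1},{"linear":[0,0,0],"dr":[0,3,0],"hand":-1},{"linear":[0,0,0],"dr":[0,3,0],"hand":-1}]' 80
python3 -c "
from h import *
o=bot.get_obs(); print(jaw(o),o['torque'])"
python3 -m crank '[{"linear":[0,0,0],"dr":[0,0,0],"hand":0.5},{"linear":[0,0,0],"dr":[0,0,0],"hand":0.5},{"linear":[0,0,0],"dr":[0,0,0],"hand":0.5},{"linear":[0,0,0],"dr":[0,0,0],"hand":0.5},{"linear":[0,-0.02,0],"dr":[0,0,0],"hand":0.5},{"linear":[0,-0.05,0],"dr":[0,0,0],"hand":0.5},{"linear":[0,-0.09,0],"dr":[0,0,0],"hand":0.5},{"linear":[0,-0.13,0],"dr":[0,0,0],"hand":1},{"linear":[0,-0.14,0],"dr":[0,0,0],"hand":1},{"linear":[0,-0.14,0],"dr":[0,0,0],"hand":1}]'
python3 -m crank '[{"linear":[0,0,0],"dr":[0,0,0],"hand":1},{"linear":[0,0,0],"dr":[0,0,0],"hand":1},{"linear":[0,0,0],"dr":[0,0,0],"hand":1}]'
python3 - <<'E'
from h import *
o=bot.get_obs(); print(o["eef_pos"],jaw(o)); C=cam("wrist",o); im=bot.read_camera("wrist"); cv2.imwrite("pics/w12.png",im)
s=bot.read_camera("side"); a=cv2.resize(s[130:310,160:400],(480,360),interpolation=cv2.INTER_CUBIC)
cv2.imwrite("pics/c12.png",cv2.resize(np.hstack([cv2.resize(im,(480,360)),a]),(800,300)))
print([(round(e["score"],2),e["xy"],back(C,e["xy"],.115)[:2].round(4)) for e in bot.place_of("wrist","crank")])
for c,z in (("side",.037),): print([(round(e["score"],2),back(cam(c),e["xy"],z)[:2].round(4)) for e in bot.place_of(c,"tray_front")])
E
```

```text
t: 22.78
eef_pos: [0.6067, 0.0343, 0.1228]
tool_rot: [-0.27, 0.272, -0.653, 0.654]
contact_force: [-5.9, -4.8, 6.8]
gripper_width: 0.441
-44.93630687155521 [-1.0843664   1.28388698  1.6232919 ]
t: 23.62
eef_pos: [0.6102, 0.0355, 0.2669]
tool_rot: [-0.272, 0.266, -0.653, 0.654]
contact_force: [0.4, 0.4, -0.1]
gripper_width: 0.998
t: 23.87
eef_pos: [0.6067, 0.0352, 0.2605]
tool_rot: [0.268, -0.271, 0.654, -0.653]
contact_force: [0.1, -0.5, -0.2]
gripper_width: 0.998
[0.60665627 0.03517287 0.2604725 ] -45.19686346264602
[(0.87, [324.4, 224.1], array([0.6099, 0.0357]))]
[(0.87, array([0.5447, 0.0474]))]
```

```bash
python3 - <<'E'
from h import *
o=bot.get_obs(); C=cam("wrist",o); im=cv2.imread("pics/w12.png"); s=np.array([.608,.0345])
g=cv2.medianBlur(cv2.cvtColor(im,cv2.COLOR_BGR2GRAY),3)
for a in (-130,-134):
    r=np.radians(a); print("expect pin",a,proj(C,(*(s-.072*np.array([np.cos(r),np.sin(r)])),.173)).round())
c=cv2.HoughCircles(g[:230,200:440],cv2.HOUGH_GRADIENT,1,30,param1=80,param2=14,minRadius=13,maxRadius=24)
for q in c[0][:5]:
    p=back(C,q[:2]+np.array([200,0]),.173)[:2]; v=s-p; print(q+np.array([200,0,0]),np.linalg.norm(v).round(4),np.degrees(np.arctan2(v[1],v[0])).round(1))
for d in bot.cut_out("wrist","crank"): print(d["score"],d["extent"])
# height check: hub top edges from the mask, project model at seated height and measure IoU for various lifts
m=bot.cut_out("wrist","crank")[0]["pixels"]
from itertools import product
def sil(x,y,a,h):
    c,sn=np.cos(a),np.sin(a); out=np.zeros((480,640),np.uint8)
    for x0,x1,y0,y1,z0,z1 in ((-.02,.02,-.02,.02,0,.022),(.02,.046,-.015,.015,0,.012),(-.084,-.02,-.009,.009,0,.008),(-.081,-.063,-.009,.009,.008,.058)):
        if z1>.05: q=[(-.072+.009*np.cos(t),.009*np.sin(t),z) for t in np.linspace(0,6.28,24) for z in (z0,z1)]
        else: q=list(product((x0,x1),(y0,y1),(z0,z1)))
        pp=np.array([proj(C,(x+c*u-sn*v,y+sn*u+c*v,h+w)) for u,v,w in q],np.float32); cv2.fillConvexPoly(out,cv2.convexHull(pp).astype(np.int32),1)
    return out>0
from scipy.optimize import minimize
for h in (.109,.112,.115,.118,.122,.13):
    f=lambda p:-((k:=sil(.608+p[0]/1000,.0345+p[1]/1000,np.radians(-132+p[2]),h))&m).sum()/(k|m).sum()
    r=minimize(f,[0,0,0],method="Nelder-Mead",options=dict(initial_simplex=[[0,0,0],[4,0,0],[0,4,0],[0,0,5]])); print(h,-r.fun.round(4),r.x.round(1))
E
```

```text
expect pin -130 [312. 133.]
expect pin -134 [321. 132.]
[232.5        180.5         22.29999924] 0.0712 -82.5
[306.5        132.5         15.60000038] 0.0726 -127.3
0.94 [294.5, 113.2, 352.9, 288.5]
0.109 0.8616 [-0.7 -1.9  4.8]
0.112 0.8728 [-0.6 -1.7  4.7]
0.115 0.8742 [-0.4 -1.3  4.6]
0.118 0.8768 [-0.  -0.9  4.7]
0.122 0.8649 [ 0.4 -0.9  4.3]
0.13 0.8194 [1.4 0.6 4.3]
```

```bash
python3 - <<'E'
from h import *
for c in ("side","scene"):
    bot.read_camera(c); C=cam(c)
    for n in ("tub","tape","mug"): print(c,n,[(round(e["score"],2),[round(float(v)) for v in e["xy"]]) for e in bot.place_of(c,n)][:2])
print(bot.get_obs()["t"],bot.hand_in())
E
```

```text
side tub [(0.97, [313, 161])]
side tape [(0.64, [215, 321])]
side mug [(0.97, [145, 331])]
scene tub [(0.7, [181, 237]), (0.51, [363, 399])]
scene tape []
scene mug []
the job is handed in; nothing more can be done
24.5667 None
```

I did all the steps in the order asked and handed the job in at 24.6 s, with the arm clear of everything. The last checks point to success, but I could not view a final picture because the 12-picture limit was reached. Those checks rest on numbers alone.

- **Blank:** I laid the 78 x 40 mm white blank flat in the recess. A wrist picture showed it centred.
- **Tray:** I pushed it until the push force rose to about 15 N at the stop. Afterwards the front plate measured about 61 mm in front of the spindle (nominal 63).
- **Crank seating:** I fitted the smaller crank on the spindle. The tool stopped exactly where a fully seated hub should put it. A later outline check gave an underside height of 115–118 mm (nominal 115).
- **Turning:** I turned the crank clockwise by its hub, until the torque rose from about 0 to 1.0 and then 1.6 N m, well above the 0.15 needed. On release it settled at about −127°, some 4–5° back from its furthest point. That fits the loose bore, with the spindle at its end stop.
- **Bystanders:** The mug, tub and tape were found within about 5 pixels of where they started in the side view. In the last scene view only the tub was found.

**Disagreement:** While the crank was still turning freely, the torque readings stayed near zero rather than the expected 0.15 N m. I took the stop from the clear rise at the end and the matching angle.

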